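# Unclip the filter cartridge and snap it into the rinse station

### The arm

A 7-joint arm with a two-finger parallel gripper is mounted at the origin on a cart in front of the work surface, level with it; the furniture and walls round the work are solid. World frame = base frame: x ahead of the robot, y to its left, z up, the work surface at z = 0. Lengths are in m, angles in rad, forces in N, time in s.
With the tool pointing down it reaches from about 0.4 to 0.9 m from the base axis. Payload 5.6 kg.
Tool frame: the origin (TCP) lies at the centre of the arm's flange, where the gripper is bolted on; the fingertips stand 190 mm ahead of it and the grasp point (between the pads) lies 171 mm ahead of it; z points along the fingers, x is the direction in which the jaws open and shut, and the axes are right-handed (so a half turn about z gives the same grasp; the last joint's range is limited). The gripper opens to 92 mm and grips with 3 to 60 N. Pads are 20 mm wide; open, the fingers measure 128 mm over their backs; the gripper's body (75 mm by 189 mm) begins 69 mm behind the grasp point.
Start: joints at [1.18, 0.468, -0.012, 1.603, 0.006, 1.071, -0.056], TCP at [0.222, -0.611, 0.405] pointing down, gripper open.
Joint ranges: [-2.53, 2.53], [-0.31, 2.02], [-1.57, 1.55], [0.28, 2.44], [-1.29, 4.43], [0.15, 1.84], [-2.92, 2.92]. Speed limits (rad/s): [2.57, 2.57, 3.14, 3.14, 3.14, 3.14, 3.14].

### API

Orientations are given as [roll, pitch, yaw] about the fixed x, y, z axes, in that order (R = Rz(yaw) Ry(pitch) Rx(roll)).
In Python, from rig import observe, snapshot, close_job gives the robot as it stands.
- The arm moves only by the shell command python3 -m creep 'ROWS'. ROWS is text: rows parted by semicolons, each of 7 numbers parted by spaces: the turn, a rotation vector about the world's x, y, z in rad, then the shift along the world's x, y, z in cm, then the finger opening in cm, from 0 to 9.19. A call has 1 to 5 rows; each row is the pose to reach, as a shift and turn from the pose measured when the call began; what a row does not reach only later rows make up. A row lasts 1/12 s, in which the tool goes at most 41.7 mm and 7.16 degrees, less where a joint would pass 70% of its speed; a pose out of reach is approached as far as the arm can. A call with a gripper value outside its range is refused whole. The fingers move at their own pace and stop on an object; the grip force is fixed at half the most. Time passes only in rows, so rows that repeat a pose let the fingers close. It gives the time, the measured TCP pose, the force and the opening at its end, in the units of the state.
- observe(): the state, without advancing time (a new reading comes with each control period).
- snapshot(name): name is "scene" or "top"; returns a dict with "frame" (384x512x3 uint8, red, green, blue), "fx", "fy", "cx", "cy" (pixels), "distortion" ([k1, k2, p1, p2, k3] as OpenCV has them; the pictures are not rectified), "world_to_cam" (4x4, takes a point from world to camera coordinates). Camera axes: x right, y down, z forward; pixel columns grow to the right and rows downward; lengths in m; the calibration is good to about 2 mm. A picture is of the moment at which its call begins. There is no depth.
- close_job(): hands the job in, once; it reports no verdict.
The state is a dict: "clock": time; "joints": joint angles; "dq": joint speeds; "tau": joint torques, N m; "tcp_pos": TCP position; "eef_rot": TCP orientation; "force": force on the tool from outside, world axes, zero at the start; "torque": the same for the moment, N m; "gripper_width": opening from 0.0 (shut) to 1.0 (fully open).
Only numpy, scipy, OpenCV 4.12 (cv2) and the standard library are available. Lean on these libraries where they do the work, as an engineer would, in place of code of your own. Each camera call takes 0.05 s, during which the arm holds its last target.

### The job

Free the filter cartridge from the white filter unit by squeezing its two orange sprung tabs together and drawing it straight up. Still squeezing, press it down into the blue rinse station, past the sprung valve, until you feel its shoulder firmly home on the seat (which may stand up to 12 mm below the station's top), and let go so that both tabs spring out and lock it. The plastic is brittle: squeeze each tab with no more than 25 N, never pull or press the cartridge against either dock with more than 25 N, and leave the two bottles, the dish and the timer where they stand.

Things in the scene. Friction and masses are not known exactly. Their poses are not given: they have to be found in the camera images.
- cartridge_grip (a point): grip point of the grey filter cartridge: midway between its two orange tabs, at mid-height of their grip faces. z up, y from right to left tab (squeeze along y; it works the same turned half round). The upright grip faces are 26 mm wide (x), 42 mm tall, 60 mm over the outside, 44 mm fully squeezed; under each face a finger stop juts out 6 mm (top 21 mm below here). The head is 45x26 mm, top 25 mm above here
- cartridge: the cartridge, 120 to 180 g. Origin: centre of the underside of its 52x23x4 mm shoulder, 37 mm straight below cartridge_grip, same axes. Pressed home, the shoulder lies on the dock's seat. Locked and let go, the valve holds it up to 1.5 mm off. A stem below, 34x23 mm (x, y), 18 mm long, lower edges rounded 6 mm, enters the mouth with 1.5 mm play each side in x
- cartridge_hooks (a point): point on the cartridge's axis 13.5 mm below its shoulder, level with the tops of the tabs' square hooks (5 mm high), which lock under the 12 mm thick rim of the mouth. Free, they span 61 mm and cannot pass the 51 mm mouth, pushed or pulled; squeeze each tab in at least 5 mm, better fully (hooks then span 45 mm). They can spring out under the rim only with the shoulder within 1.5 mm of the seat
- tab_left (a joint): how far the tab on the cartridge's +y side is squeezed in, in m: 0 free, 0.008 at its stop. Spring force 3 N at 0, 9 N at the stop
- tab_right (a joint): the same for the tab on the cartridge's -y side
- filter_unit: white dock with grey trim, the cartridge locked in it at the start; seat level with its top. Fixed. Foot 100x120x14 mm; tower 76x92 mm (x, y), 48 mm high. In the top a 57x74 mm seat with a mouth 37x51 mm. A valve in it pushes up: 3 N from 6 mm before home, 6 N at home. Origin: centre of the underside
- filter_unit_mouth (a point): centre of the white dock's mouth, at the height of its flat top; z up, x and y along the mouth's sides (the tabs lie on the y sides)
- rinse_station: blue dock with white trim, empty. Its seat (with rim and valve) is set somewhere from 0 to 12 mm below its top, not measured, and stays put: feel for it. Fixed. Foot 100x120x14 mm; tower 76x92 mm (x, y), 48 mm high. In the top a 57x74 mm seat with a mouth 37x51 mm. A valve in it pushes up: 3 N from 6 mm before home, 6 N at home. Origin: centre of the underside
- rinse_station_mouth (a point): centre of the blue dock's mouth, at the height of its flat top; z up, x and y along the mouth's sides (the tabs go on the y sides; either way round)
- amber_bottle: upright brown screw-cap bottle, 54 mm across, 94 mm tall; bystander, origin at the centre of its underside
- red_cap_bottle: small upright white bottle with a red cap, 48 mm across, 84 mm tall; bystander, origin at the centre of its underside
- petri_dish: flat tan dish lying on the bench, 88 mm across, 15 mm high; bystander, origin at the centre of its underside
- bench_timer: flat bench timer, 66x66x20 mm; bystander, origin at the centre of its underside

How it is judged:
On the way, in this order (a step that is already met when the one before it is completed fails the run):
1. both tabs are squeezed in at least 5 mm while the cartridge is still in the filter unit (value of joint each of tab_left, tab_right above 0.005 m and z of cartridge_grip in the frame of filter_unit_mouth below 0.049 m), for 0.05 s.
2. the cartridge is drawn up clear of the filter unit (z of cartridge_grip in the frame of filter_unit_mouth above 0.059 m), for 0.1 s.
At the end, for the whole second after the job is handed in: The cartridge sits in the blue rinse station, centred within 5 mm, its shoulder not more than 2.5 mm above the station's flat top (nor 13.5 mm below it), not tilted over 0.08 rad, both tabs sprung out to within 2 mm of free so that they lock it, at rest and released (horizontal distance between cartridge_grip and rinse_station_mouth below 0.005 m and z of cartridge_grip in the frame of rinse_station_mouth between 0.0235 and 0.0395 m and angle between the z axis of cartridge_grip and the z axis of rinse_station_mouth, either way round below 0.08 rad and value of joint each of tab_left, tab_right below 0.002 m and linear speed of cartridge below 0.01 m/s); the robot touches nothing.
It fails at once if a tab is squeezed with more than 25 N (contact force between the fingers and tab_left_c0 above 25 N or contact force between the fingers and tab_right_c0 above 25 N).
It fails at once if the cartridge is pulled or pressed against a dock with more than 25 N (contact force between cartridge and filter_unit above 25 N or contact force between cartridge and rinse_station above 25 N).
It fails at once if a bottle, the dish or the timer is moved by more than 15 mm (distance of any of amber_bottle, red_cap_bottle, petri_dish, bench_timer from where it was at the start of the episode above 0.015 m).
It also fails if it takes over 45 s, if anything falls off the work surface, if the arm or the gripper's body presses on something with over 40 N, if the wrist force passes 120 N, or if a joint passes its speed limit or range.

## Working session

There is one attempt and no reset: what is moved stays moved. The work goes in short steps, Python scripts to look and compute and a shell command to move; the robot and the scene stay as the last step left them, time stands still between calls to the robot, and variables do not carry over. Pictures are saved under pics/ and viewed, and the job is handed in when it is done.

```bash
ls; mkdir -p pics; python3 - <<'E'
from rig import observe, snapshot
import cv2
print(observe())
for n in("scene","top"):
    s=snapshot(n); cv2.imwrite(f"pics/{n}0.png",s["frame"][:,:,::-1])
    print(n,s["fx"],s["fy"],s["cx"],s["cy"],s["distortion"],s["world_to_cam"])
E
```

```text
pics
{'clock': 0.0, 'joints': array([ 1.18003126,  0.46835965, -0.01159339,  1.60364777,  0.00598021,
        1.0714076 , -0.05627749]), 'dq': array([ 0.00058312,  0.00086821,  0.00190792,  0.00022494,  0.00171205,
        0.0002434 , -0.00066787]), 'tau': array([ 6.07953734e-05, -5.20563018e+01, -1.20005594e-02, -2.43745333e+01,
       -5.66725060e-02,  1.73203490e-02,  1.73912663e-04]), 'tcp_pos': array([ 0.22138176, -0.61085946,  0.40374143]), 'eef_rot': array([ 3.14148080e+00,  1.78432214e-03, -1.22309060e+00]), 'force': array([ 0.38843522,  0.30334976, -0.33894487]), 'torque': array([-0.04754601, -0.00527927,  0.02360893]), 'gripper_width': 0.9993804531684356}
scene 376.53289891642544 376.53289891642544 255.70230106717287 190.0192468521603 [-0.11222322  0.          0.          0.          0.        ] [[-0.50733596 -0.86171336  0.00776544  0.26962335]
 [-0.50120598  0.28773201 -0.81608998  0.37886323]
 [ 0.70100128 -0.41792388 -0.57787268  0.46306505]
 [ 0.          0.          0.          1.        ]]
top 391.27059316208783 391.27059316208783 259.87316150955706 193.92388361523777 [0.04494991 0.         0.         0.         0.        ] [[-0.0052823  -0.99980026  0.01927508 -0.0492902 ]
 [-0.98064209  0.00140619 -0.19580377  0.61749905]
 [ 0.19573756 -0.01993625 -0.98045365  0.93651683]
 [ 0.          0.          0.          1.        ]]
```

View pics/scene0.png

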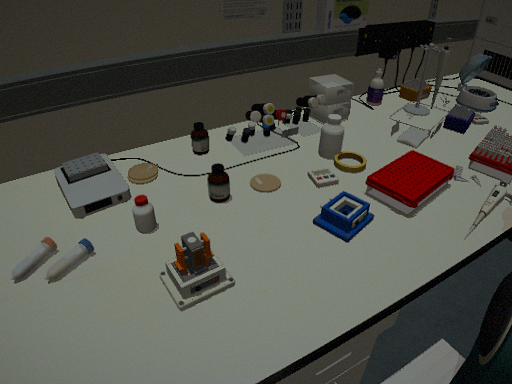

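View pics/top0.png

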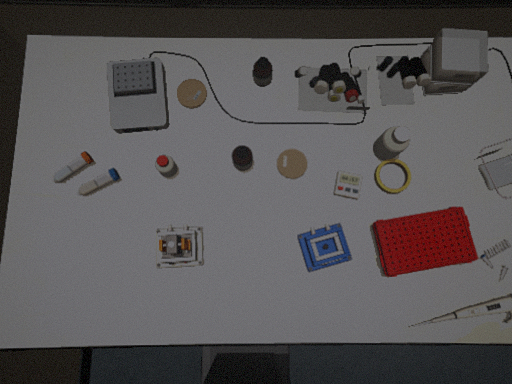

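The scene view has the white unit at about (197,270) with the cartridge's orange tabs at (180,260) and (207,245), and the blue dock at (344,213). In the top view they are at (180,247) and (325,247). I'll zoom in next.

```bash
python3 - <<'E'
from rig import snapshot
import cv2,numpy as np
im=lambda n:cv2.imread(f"pics/{n}0.png")
def z(a,x0,y0,w,h): return cv2.resize(a[y0:y0+h,x0:x0+w],(400,300),interpolation=cv2.INTER_CUBIC)
s,t=im("scene"),im("top")
o=np.vstack([np.hstack([z(s,150,225,100,75),z(s,300,177,100,75)]),np.hstack([z(t,140,217,80,60),z(t,285,217,80,60)])])
o=np.clip(o.astype(float)*1.4,0,255).astype(np.uint8)
cv2.imwrite("pics/zoom.png",o)
E
```

```text
(no output)
```

View pics/zoom.png

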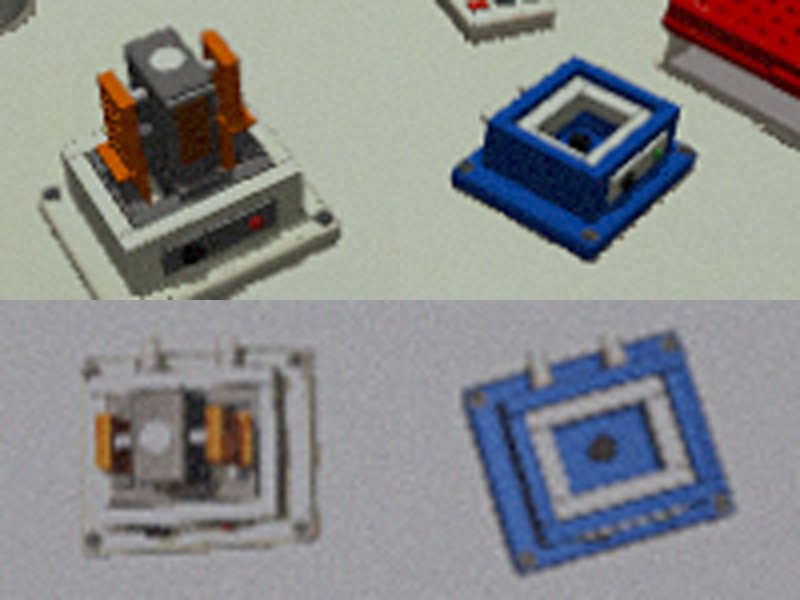

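```bash
cat > h.py <<'E'
import cv2,numpy as np
from rig import observe,snapshot
def K(s): return np.array([[s["fx"],0,s["cx"]],[0,s["fy"],s["cy"]],[0,0,1]]),np.array(s["distortion"],float)
def ray(s,px):
    k,d=K(s);n=cv2.undistortPoints(np.array(px,float).reshape(-1,1,2),k,d).reshape(-1,2)
    W=np.array(s["world_to_cam"]);R,t=W[:3,:3],W[:3,3]
    c=-R.T@t; return c,np.hstack([n,np.ones((len(n),1))])@R
def plane(s,px,z):
    c,d=ray(s,px);return c+d*((z-c[2])/d[:,2])[:,None]
def tri(s,p,t,q):
    c1,d1=ray(s,p);c2,d2=ray(t,q);o=[]
    for a,b in zip(d1,d2):
        a=a/np.linalg.norm(a);b=b/np.linalg.norm(b)
        l=np.linalg.lstsq(np.c_[a,-b],c2-c1,rcond=None)[0]
        A=c1+l[0]*a;B=c2+l[1]*b;o.append([*(A+B)/2,np.linalg.norm(A-B)])
    return np.array(o)
def proj(s,P):
    k,d=K(s);W=np.array(s["world_to_cam"]);return cv2.projectPoints(np.array(P,float).reshape(-1,1,3),cv2.Rodrigues(W[:3,:3])[0],W[:3,3],k,d)[0].reshape(-1,2)
E
python3 - <<'E'
from h import *
np.set_printoptions(precision=4,suppress=True)
s,t=snapshot("scene"),snapshot("top")
U=6
def crop(f,x0,y0,w,h): return cv2.resize(f["frame"][y0:y0+h,x0:x0+w],None,fx=U,fy=U,interpolation=cv2.INTER_CUBIC)
def toim(c,x0,y0): return (c+0.5)/U-0.5+[x0,y0]
vis=[];res={}
for nm,f,b in(("s",s,(300,177,90,70)),("t",t,(285,217,80,60))):
    c=cv2.GaussianBlur(crop(f,*b),(0,0),3);hsv=cv2.cvtColor(c,cv2.COLOR_RGB2HSV)
    blue=((hsv[...,0]>100)&(hsv[...,0]<130)&(hsv[...,1]>120)).astype(np.uint8)
    cs,_=cv2.findContours(blue,cv2.RETR_CCOMP,cv2.CHAIN_APPROX_NONE)
    big=max(cs,key=cv2.contourArea); 
    hull=np.zeros_like(blue);cv2.drawContours(hull,[cv2.convexHull(big)],-1,1,-1)
    w=((blue==0)&(hull==1)).astype(np.uint8)
    w=cv2.morphologyEx(w,cv2.MORPH_OPEN,np.ones((9,9)))
    cw,_=cv2.findContours(w,cv2.RETR_EXTERNAL,cv2.CHAIN_APPROX_NONE)
    ring=max(cw,key=cv2.contourArea)
    q=cv2.approxPolyN(ring,4,ensure_convex=True).reshape(4,2).astype(float)
    f4=cv2.approxPolyN(big,4,ensure_convex=True).reshape(4,2).astype(float)
    v=c.copy();cv2.polylines(v,[q.astype(int)],1,(255,0,0));cv2.polylines(v,[f4.astype(int)],1,(0,255,0));vis.append(cv2.resize(v,(400,300)))
    res[nm]=toim(q,*b[:2]);print(nm,res[nm],"foot",toim(f4,*b[:2]))
cv2.imwrite("pics/b.png",np.hstack(vis)[:,:,::-1])
E
```

```text
s [[363.9167 204.5833]
 [347.75   218.4167]
 [327.25   207.5833]
 [343.75   194.9167]] foot [[382.0833 209.5833]
 [346.75   241.75  ]
 [305.0833 218.25  ]
 [343.0833 190.5833]]
t [[344.5833 253.0833]
 [315.5833 261.5833]
 [308.4167 238.5833]
 [337.0833 230.4167]] foot [[351.0833 258.75  ]
 [308.0833 271.25  ]
 [297.25   235.0833]
 [339.4167 223.0833]]
```

View pics/b.png

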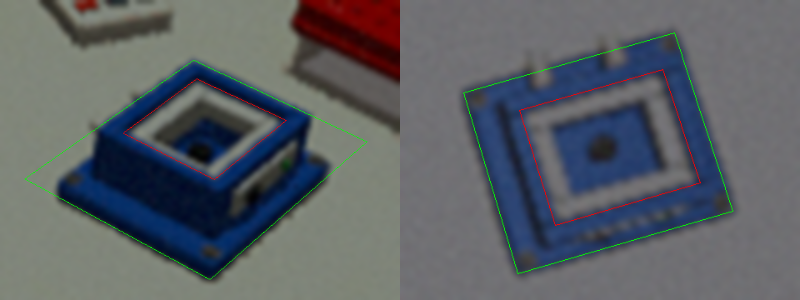

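```bash
python3 - <<'E'
from h import *
np.set_printoptions(precision=4,suppress=True)
s,t=snapshot("scene"),snapshot("top")
S=[[363.92,204.58],[347.75,218.42],[327.25,207.58],[343.75,194.92]];T=[[344.58,253.08],[315.58,261.58],[308.42,238.58],[337.08,230.42]]
P=tri(s,S,t,T);print(P)
def desc(P):
    c=P.mean(0);e=[np.linalg.norm(P[i-1,:2]-P[i,:2]) for i in range(4)]
    v=(P[1]-P[0]+P[2]-P[3])[:2];w=(P[3]-P[0]+P[2]-P[1])[:2]
    print("c",c,"edges",e,"yaw(y-axis)",np.degrees(np.arctan2(-v[0],v[1])),"x-axis",np.degrees(np.arctan2(w[1],w[0])))
desc(P)
for z in(.048,.062):desc(plane(s,S,z));desc(plane(t,T,z))
F=[[351.08,258.75],[308.08,271.25],[297.25,235.08],[339.42,223.08]]
desc(plane(t,F,.014))
E
```

```text
[[ 0.4705 -0.2635  0.0401  0.0057]
 [ 0.4483 -0.1897  0.0446  0.0026]
 [ 0.5047 -0.175   0.043   0.0008]
 [ 0.5271 -0.2486  0.038   0.003 ]]
c [ 0.4877 -0.2192  0.0414  0.003 ] edges [np.float64(0.058569535254061625), np.float64(0.07713616845388678), np.float64(0.058323186064744625), np.float64(0.07695235278796181)] yaw(y-axis) 16.844666134400832 x-axis 14.679601580692413
c [ 0.4823 -0.2114  0.048 ] edges [np.float64(0.055305901208218655), np.float64(0.06986624985148246), np.float64(0.055484914061106734), np.float64(0.06883034398948004)] yaw(y-axis) 15.738181275253938 x-axis 15.869780116975267
c [ 0.4863 -0.2188  0.048 ] edges [np.float64(0.059239553760582576), np.float64(0.07656403172976152), np.float64(0.05953615382470555), np.float64(0.0763898419830166)] yaw(y-axis) 15.692057747480547 x-axis 15.813983385750722
c [ 0.4696 -0.1973  0.062 ] edges [np.float64(0.05383579660032712), np.float64(0.06800911175954397), np.float64(0.054010051052860934), np.float64(0.06700074165679704)] yaw(y-axis) 15.738181275253922 x-axis 15.869780116975232
c [ 0.4854 -0.2162  0.062 ] edges [np.float64(0.058403570711062384), np.float64(0.0754835672652976), np.float64(0.0586959851827837), np.float64(0.07531183566798888)] yaw(y-axis) 15.692057747480582 x-axis 15.813983385750735
c [ 0.4859 -0.2187  0.014 ] edges [np.float64(0.09636342803886286), np.float64(0.11680492806985299), np.float64(0.09633532938128964), np.float64(0.11652210172221057)] yaw(y-axis) 15.617566091912979 x-axis 15.463287413961522
```

```bash
python3 - <<'E'
from h import *
def z(im,x0,y0,n):
    c=cv2.resize(im[y0:y0+60,x0:x0+80],(800,600),interpolation=cv2.INTER_CUBIC).astype(float)*1.4
    c=np.clip(c,0,255).astype(np.uint8)
    for i in range(0,80,10): cv2.putText(c,str(x0+i),(i*10,10),0,.4,(255,0,255));c[:,i*10]=c[:,i*10]//2
    for i in range(0,60,10): cv2.putText(c,str(y0+i),(0,i*10+5),0,.4,(255,0,255));c[i*10]=c[i*10]//2
    cv2.imwrite(f"pics/{n}.png",c)
s=np.mean([snapshot("scene")["frame"].astype(float) for _ in range(4)],0)[:,:,::-1]
t=np.mean([snapshot("top")["frame"].astype(float) for _ in range(4)],0)[:,:,::-1]
z(s,305,185,"zsb");z(s,158,228,"zsw");z(t,285,217,"ztb");z(t,140,217,"ztw")
E
```

```text
(no output)
```

View pics/zsb.png

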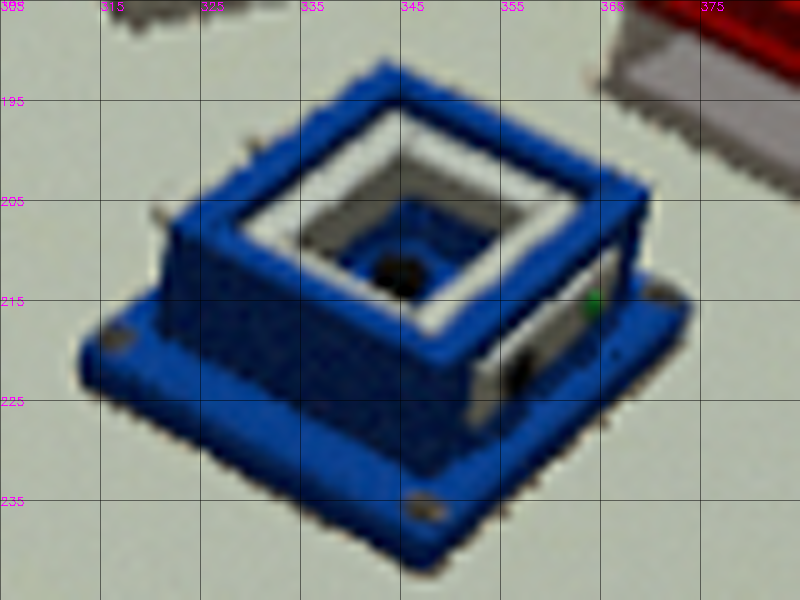

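View pics/zsw.png

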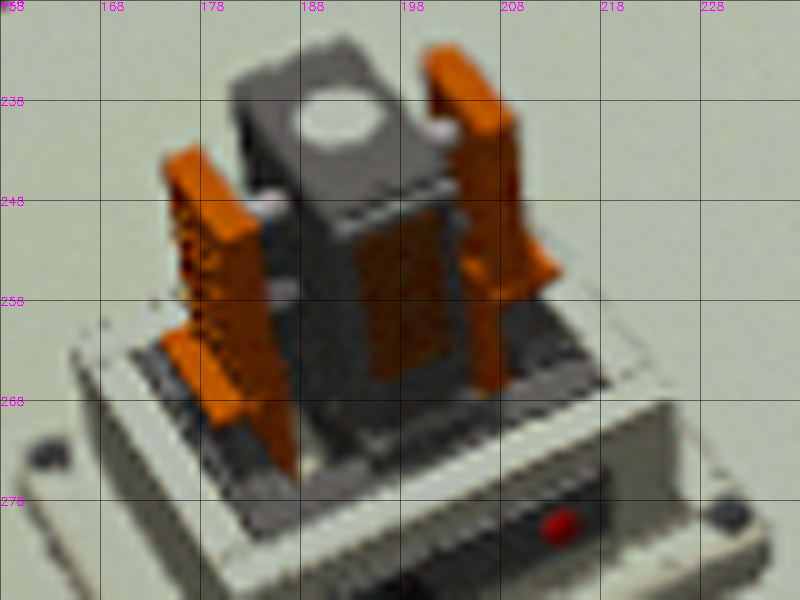

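View pics/ztb.png

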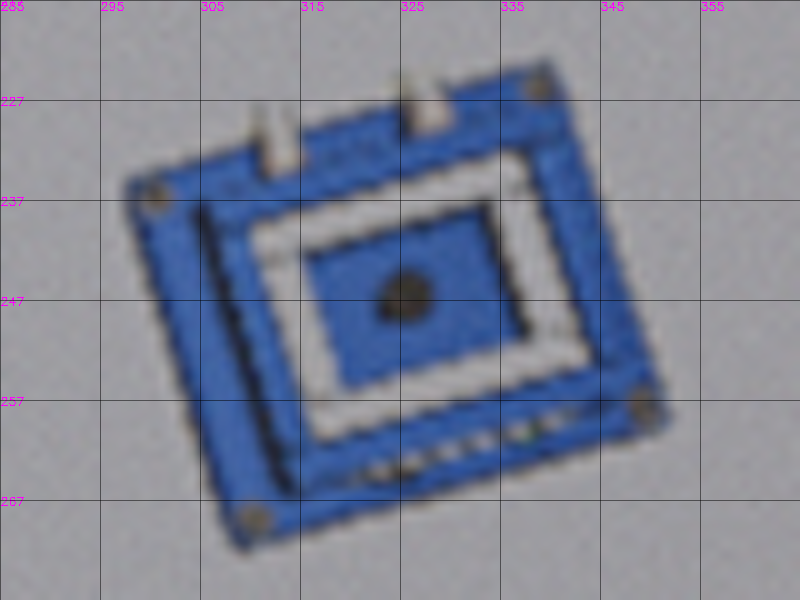

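View pics/ztw.png

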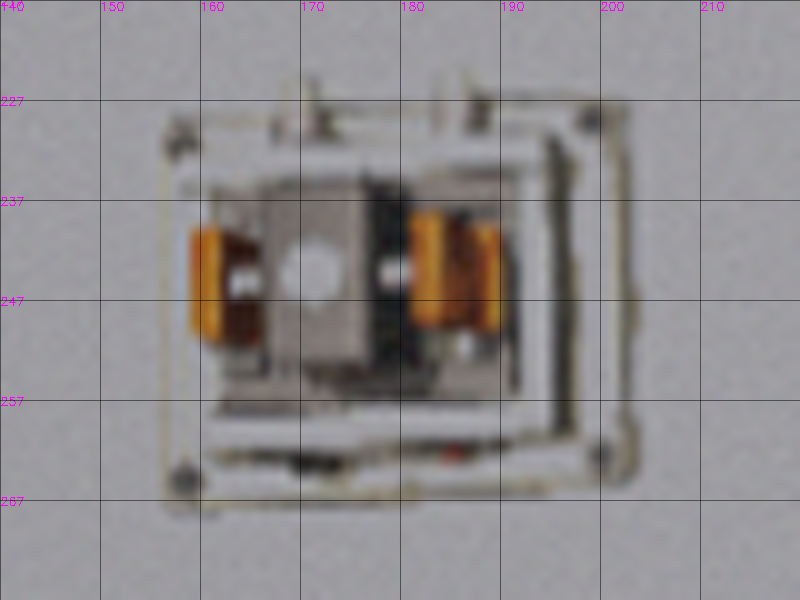

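```bash
python3 - <<'E'
from h import *
np.set_printoptions(precision=4,suppress=True)
s,t=snapshot("scene"),snapshot("top")
B=[(155,195),(540,85),(645,405),(255,517)];W=[(182,138),(592,120),(600,457),(185,480)]
f=lambda a,x,y:np.array(a,float)/10-.45+[x,y]
def bolts(t,p):
    Q=plane(t,p,.014);c=Q.mean(0);yv=(Q[0]+Q[3]-Q[1]-Q[2])/2;xv=(Q[0]+Q[1]-Q[2]-Q[3])/2
    print("c",c,"spanx",np.linalg.norm(xv),"spany",np.linalg.norm(yv),"yaw",np.degrees(np.arctan2(xv[1],xv[0])),np.degrees(np.arctan2(-yv[0],yv[1])))
bolts(t,f(B,285,217));bolts(t,f(W,140,217))
# scene bolts blue: left(115,337) bottom(425,505) right(663,292)
Sb=f([(115,337),(425,505),(663,292)],305,185)
Tb=f([(155,195),(255,517),(645,405)],285,217); print(tri(s,Sb,t,f([(255,517),(255,517),(645,405)],285,217)))
print("by scene plane",plane(s,Sb,.014));print("by top plane",plane(t,f(B,285,217),.014))
Sw=f([(48,455),(728,515)],158,228);print("white scene",plane(s,Sw,.014),"top",plane(t,f(W,140,217),.014))
print("disc",tri(s,f([(340,117)],158,228),t,f([(312,272)],140,217)),plane(s,f([(340,117)],158,228),.11),plane(t,f([(312,272)],140,217),.11))
E
```

```text
c [ 0.4869 -0.22    0.014 ] spanx 0.08628214696335357 spany 0.10616062877805013 yaw 15.779091819409192 15.561791310586433
c [0.489  0.1588 0.014 ] spanx 0.08725374243941136 spany 0.10582342932624933 yaw 3.086153372969588 2.4700928570913856
[[ 0.4524 -0.1452  0.061   0.0713]
 [ 0.4322 -0.18    0.0119  0.0027]
 [ 0.4607 -0.2823  0.0115  0.0032]]
by scene plane [[ 0.5132 -0.1532  0.014 ]
 [ 0.4314 -0.177   0.014 ]
 [ 0.4597 -0.2783  0.014 ]]
by top plane [[ 0.5141 -0.1571  0.014 ]
 [ 0.5428 -0.2595  0.014 ]
 [ 0.4595 -0.2828  0.014 ]
 [ 0.4313 -0.1807  0.014 ]]
white scene [[0.5292 0.2159 0.014 ]
 [0.4491 0.1057 0.014 ]] top [[0.5305 0.2141 0.014 ]
 [0.5347 0.1081 0.014 ]
 [0.4479 0.1037 0.014 ]
 [0.443  0.2091 0.014 ]]
disc [[0.4888 0.1596 0.1116 0.001 ]] [[0.4908 0.1595 0.11  ]] [[0.4887 0.1595 0.11  ]]
```

The white dock and disc agree: centre (0.489, 0.159), yaw about 2.8°, disc height 111 mm against 110 expected. The blue dock is near (0.487, -0.219), yaw 15.7°. Moving to the cartridge now.

```bash
python3 -m creep '0 0 -0.06 3 2.6 0 9.1;0 0 -0.12 6 5.2 0 9.1;0 0 -0.18 9 7.8 0 9.1;0 0 -0.24 12 10.4 0 9.1;0 0 -0.3 15 13 0 9.1' && python3 -m creep '0 0 0 2 3.4 0 9.1;0 0 0 4 6.8 0 9.1;0 0 0 6 10.2 0 9.1;0 0 0 8 13.6 0 9.1;0 0 0 10 17 0 9.1' && python3 -m creep '0 0 0 0.4 4 0 9.1;0 0 0 0.8 8 0 9.1;0 0 0 1.2 12 0 9.1;0 0 0 1.6 16 0 9.1;0 0 0 2 20 0 9.1'
```

```text
clock: 1.22
tcp_pos: [0.3726, -0.4798, 0.4049]
eef_rot: [-3.141, -0.0, -1.526]
force: [0.1, 0.3, -0.1]
gripper_width: 0.994
clock: 1.63
tcp_pos: [0.4733, -0.3079, 0.4052]
eef_rot: [-3.141, -0.001, -1.526]
force: [-0.0, -0.5, 0.1]
gripper_width: 0.988
clock: 2.05
tcp_pos: [0.4931, -0.106, 0.4055]
eef_rot: [-3.14, -0.001, -1.527]
force: [0.5, -0.3, -0.0]
gripper_width: 0.993
```

```bash
python3 -m creep '0 0 0 -0.1 4 0 9.1;0 0 0 -0.2 8 0 9.1;0 0 0 -0.3 12 0 9.1;0 0 0 -0.4 16 0 9.1;0 0 0 -0.4 20 0 9.1' && python3 -m creep '0 0 0 0 3.5 0 9.1;0 0 0 0 6.5 0 9.1;0 0 0 0 6.5 -2 9.1;0 0 0 0 6.5 -4 9.1;0 0 0 0 6.5 -4 9.1'; python3 - <<'E'
from h import *
for n in("scene","top"):
    s=snapshot(n)
    x,y=(140,190) if n=="scene" else (110,187)
    cv2.imwrite(f"pics/{n}1.png",cv2.resize(s["frame"][y:y+105,x:x+140,::-1],(800,600),interpolation=cv2.INTER_CUBIC))
print(observe())
E
```

```text
clock: 2.47
tcp_pos: [0.4885, 0.0958, 0.4059]
eef_rot: [-3.139, -0.001, -1.527]
force: [1.2, -0.4, -0.4]
gripper_width: 0.988
clock: 2.88
tcp_pos: [0.4873, 0.1609, 0.363]
eef_rot: [3.138, -0.003, -1.525]
force: [-0.6, -1.2, -1.0]
gripper_width: 0.989
{'clock': 2.9833, 'joints': array([-0.08062144,  0.31735988, -0.35893573,  1.95028029,  0.14291037,
        0.89760459, -2.03951427]), 'dq': array([ 0.00961914, -0.02260494, -0.00335734, -0.02381173, -0.00223885,
       -0.00073592,  0.0006184 ]), 'tau': array([-3.36743016e-01, -3.79190040e+01, -2.76472986e+00, -2.07660878e+01,
        3.57136584e-02, -7.54511054e-02, -1.40568794e-02]), 'tcp_pos': array([0.48853312, 0.16065967, 0.3658698 ]), 'eef_rot': array([-3.14061650e+00, -1.48789772e-03, -1.52704724e+00]), 'force': array([1.04135209, 0.10083843, 0.23902299]), 'torque': array([-0.01086511, -0.01829292,  0.03660444]), 'gripper_width': 0.9879504570636585}
```

View pics/scene1.png

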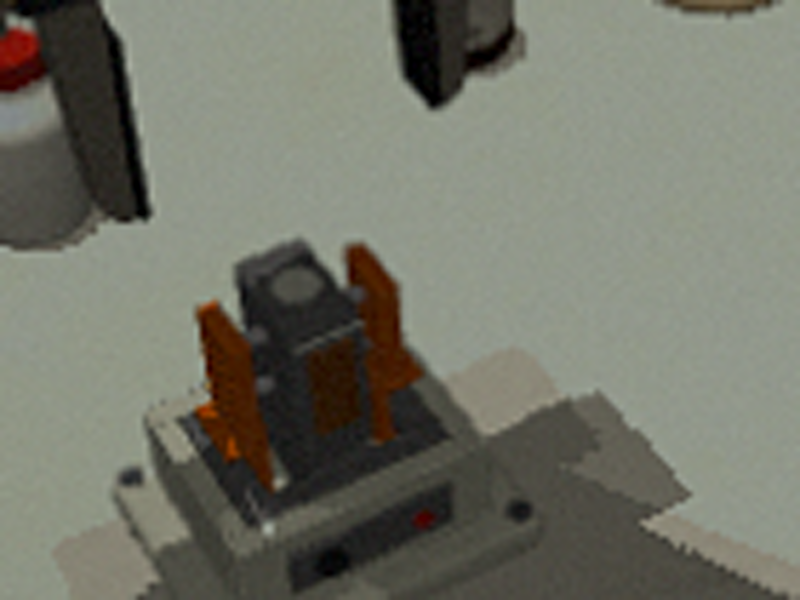

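View pics/top1.png

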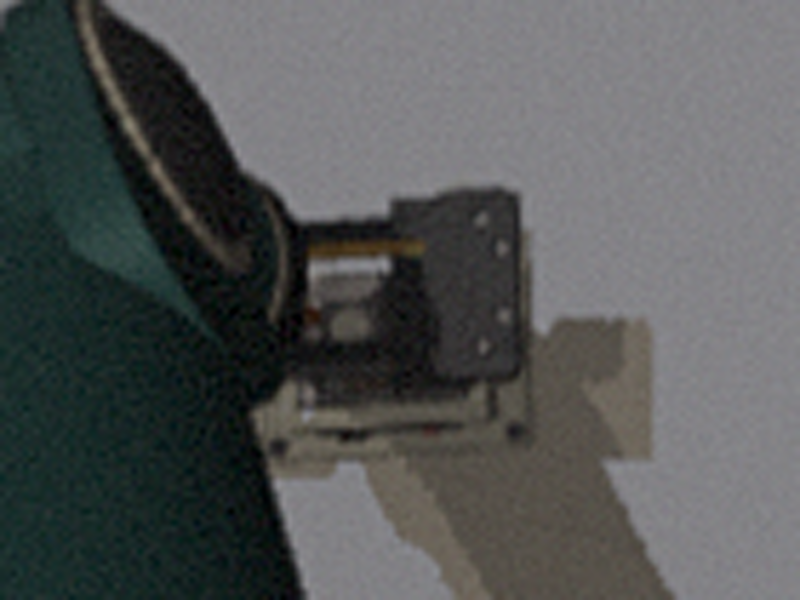

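The gripper straddles the tabs: the open fingers sit above and outside them in the scene view, and the disc is visible below the palm. Descending.

```bash
python3 -m creep '0 0 0 0 -0.1 -2.5 9.1;0 0 0 0 -0.1 -5 9.1;0 0 0 0 -0.1 -7.5 9.1;0 0 0 0 -0.1 -10 9.1;0 0 0 0 -0.1 -10.2 9.1'; python3 - <<'E'
from h import *
for n in("scene",):
    s=snapshot(n)
    x,y=(150,225) if n=="scene" else (110,187)
    cv2.imwrite(f"pics/{n}2.png",np.clip(1.5*cv2.resize(s["frame"][y:y+75,x:x+100,::-1],(800,600),interpolation=cv2.INTER_CUBIC).astype(float),0,255))
o=observe();print(o["tcp_pos"],o["eef_rot"],o["force"])
E
```

```text
clock: 3.4
tcp_pos: [0.4879, 0.1586, 0.2616]
eef_rot: [3.138, -0.003, -1.528]
force: [0.0, -0.1, 0.1]
gripper_width: 0.987
[0.48838042 0.15904391 0.26300984] [ 3.13964525e+00 -2.40651224e-03 -1.52792824e+00] [ 0.30800792  0.05031221 -0.07136143][ WARN:0@1.815] global loadsave.cpp:1063 imwrite_ Unsupported depth image for selected encoder is fallbacked to CV_8U.
```

View pics/scene2.png

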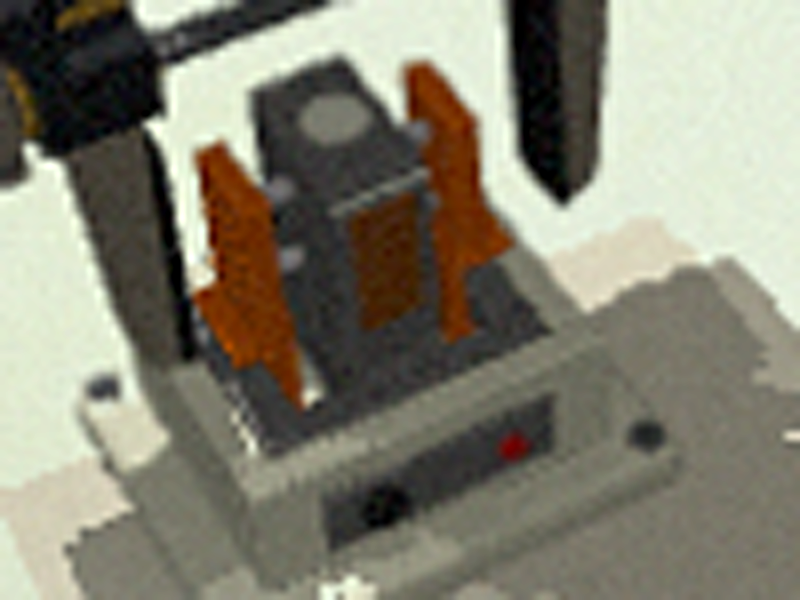

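```bash
python3 - <<'E'
from h import *
s=snapshot("scene");o=observe();p=o["tcp_pos"];print(p,o["eef_rot"])
a=o["eef_rot"][2];X=np.array([np.cos(a),np.sin(a),0]);Y=np.array([np.sin(a),-np.cos(a),0])
img=np.clip(1.5*cv2.resize(s["frame"][225:300,150:250,::-1],(800,600),interpolation=cv2.INTER_CUBIC).astype(float),0,255).astype(np.uint8)
def dot(P,c):
    for q in proj(s,P): cv2.circle(img,tuple(int(v) for v in ((q-[150,225]+.5)*8-.5)),3,c,-1)
dot([p+sx*.0455*X+sy*.010*Y-[0,0,.19] for sx in(-1,1) for sy in(-1,1)],(255,0,255))
c=np.array([.489,.1592,0]);th=np.radians(2.8);ex=np.array([np.cos(th),np.sin(th),0]);ey=np.array([-np.sin(th),np.cos(th),0])
dot([c+sx*.030*ey+sy*.013*ex+[0,0,z] for sx in(-1,1) for sy in(-1,1) for z in(.064,.106)],(255,255,0))
dot([c+sx*.046*ey+sy*.038*ex+[0,0,.048] for sx in(-1,1) for sy in(-1,1)],(0,255,0))
cv2.imwrite("pics/s3.png",img)
E
```

```text
[0.48897123 0.1594565  0.26448383] [-3.14078760e+00 -1.57540173e-03 -1.52775595e+00]
```

View pics/s3.png

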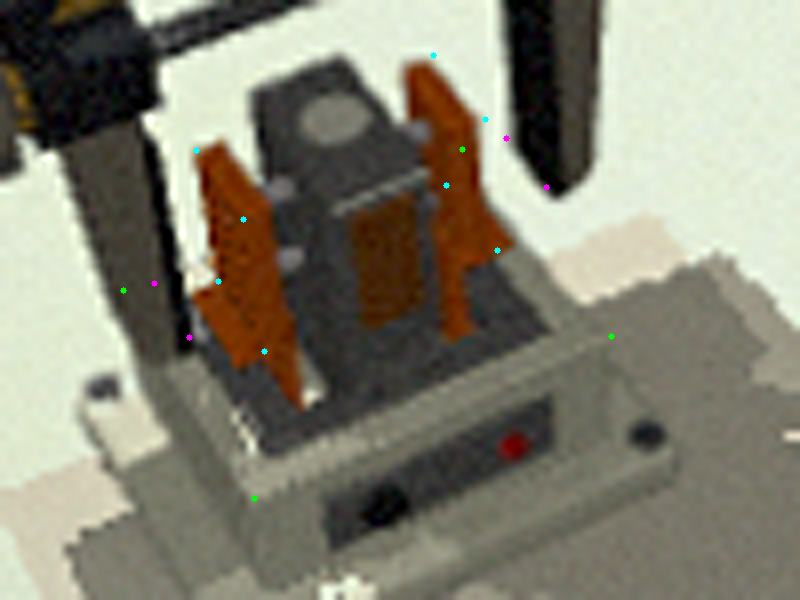

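```bash
python3 -m creep '0 0 0 0.1 0 -0.3 9.1;0 0 0 0.1 0 -0.6 9.1;0 0 0 0.1 0 -0.6 9.1;0 0 0 0.1 0 -0.6 9.1'; python3 - <<'E'
from h import *
for i in range(3):
    s=snapshot("scene");o=observe();print(o["tcp_pos"],o["force"])
img=np.clip(1.5*cv2.resize(s["frame"][225:300,150:250,::-1],(800,600),interpolation=cv2.INTER_CUBIC).astype(float),0,255).astype(np.uint8)
cv2.imwrite("pics/s4.png",img)
E
```

```text
clock: 3.83
tcp_pos: [0.4903, 0.1595, 0.2593]
eef_rot: [-3.139, -0.001, -1.528]
force: [0.2, -0.2, 0.1]
gripper_width: 0.99
[0.49018983 0.15952253 0.25918129] [-1.29747893 -0.60911231 -0.38649837]
[0.49011477 0.15952473 0.25905659] [-0.18372434 -0.63513386  0.28605684]
[0.49007615 0.15951356 0.25891204] [-0.72446552 -0.06542601 -0.67440328]
```

View pics/s4.png

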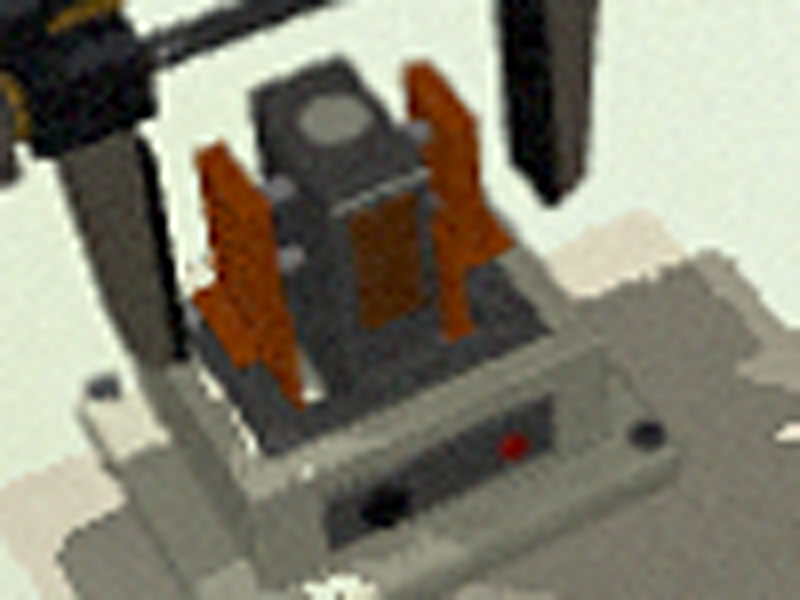

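```bash
python3 -m creep '0 0 0 0 0 0 8;0 0 0 0 0 0 7.2;0 0 0 0 0 0 6.6;0 0 0 0 0 0 6.3;0 0 0 0 0 0 6.3'; python3 - <<'E'
from h import *
s=snapshot("scene");o=observe();print(o["tcp_pos"],o["force"],o["gripper_width"]*91.9)
img=np.clip(1.5*cv2.resize(s["frame"][225:300,150:250,::-1],(800,600),interpolation=cv2.INTER_CUBIC).astype(float),0,255).astype(np.uint8)
cv2.imwrite("pics/s5.png",img)
E
```

```text
clock: 4.4
tcp_pos: [0.49, 0.1595, 0.2589]
eef_rot: [-3.14, -0.001, -1.528]
force: [0.2, 0.8, -0.1]
gripper_width: 0.69
[0.4900583  0.1595244  0.25889303] [ 0.14942327  0.26620141 -0.12336151] 63.18257265003866
```

View pics/s5.png

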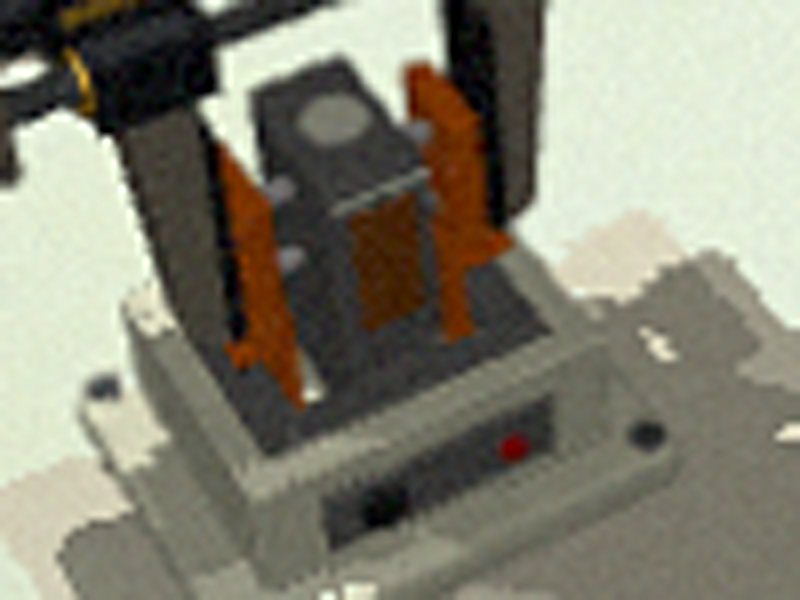

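The fingers stand just outside both tabs with their tips barely above the finger stops, at about (240,340) and (490,230). Squeezing in small steps.

```bash
python3 -m creep '0 0 0 0 0 0 6;0 0 0 0 0 0 5.8;0 0 0 0 0 0 5.6;0 0 0 0 0 0 5.6' && python3 -m creep '0 0 0 0 0 0 5.4;0 0 0 0 0 0 5.2;0 0 0 0 0 0 5;0 0 0 0 0 0 5' && python3 -m creep '0 0 0 0 0 0 4.9;0 0 0 0 0 0 4.8;0 0 0 0 0 0 4.7;0 0 0 0 0 0 4.6;0 0 0 0 0 0 4.6'; python3 - <<'E'
from h import *
s=snapshot("scene");o=observe();print(o["tcp_pos"],o["force"],o["gripper_width"]*91.9)
img=np.clip(1.5*cv2.resize(s["frame"][225:300,150:250,::-1],(800,600),interpolation=cv2.INTER_CUBIC).astype(float),0,255).astype(np.uint8)
cv2.imwrite("pics/s6.png",img)
E
```

```text
clock: 4.78
tcp_pos: [0.49, 0.1599, 0.2589]
eef_rot: [-3.14, -0.001, -1.527]
force: [-1.3, 0.7, -0.2]
gripper_width: 0.611
clock: 5.12
tcp_pos: [0.4901, 0.1596, 0.259]
eef_rot: [-3.14, -0.001, -1.528]
force: [-1.1, 0.4, 2.0]
gripper_width: 0.547
clock: 5.53
tcp_pos: [0.4901, 0.1596, 0.2591]
eef_rot: [-3.14, -0.001, -1.528]
force: [-1.2, 0.6, 4.1]
gripper_width: 0.502
[0.49011915 0.15963481 0.2591451 ] [-0.57942097 -0.10207378  3.36140261] 45.73210488591395
```

View pics/s6.png

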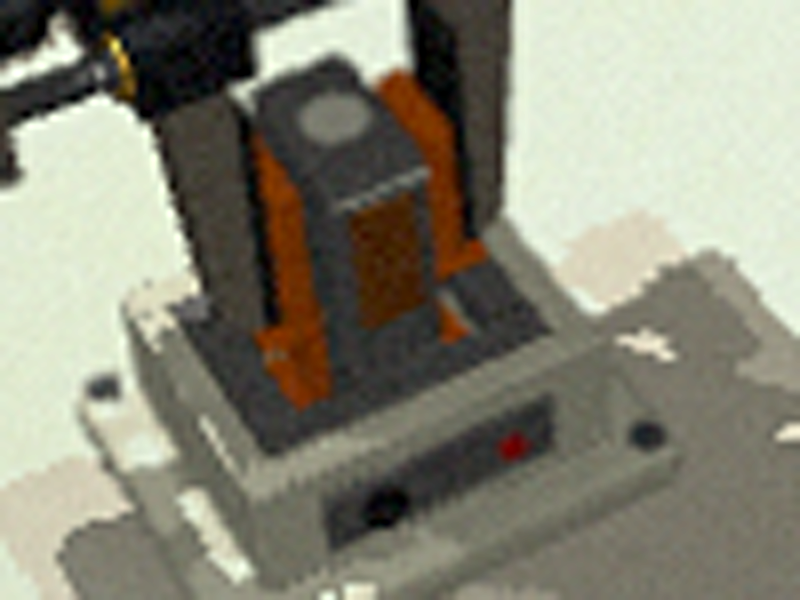

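Both tabs are squeezed about 7 mm, at a 46 mm opening. The force is +3 to 4 N up, which is the valve. Drawing up.

```bash
python3 -m creep '0 0 0 0 0 0.2 4.6;0 0 0 0 0 0.5 4.6;0 0 0 0 0 0.8 4.6;0 0 0 0 0 1.2 4.6' && python3 -m creep '0 0 0 0 0 0.7 4.6;0 0 0 0 0 1.4 4.6;0 0 0 0 0 2.1 4.6;0 0 0 0 0 2.8 4.6;0 0 0 0 0 3 4.6'; python3 - <<'E'
from h import *
s=snapshot("scene");o=observe();print(o["tcp_pos"],o["force"],o["gripper_width"]*91.9)
img=np.clip(1.5*cv2.resize(s["frame"][205:280,150:250,::-1],(800,600),interpolation=cv2.INTER_CUBIC).astype(float),0,255).astype(np.uint8)
cv2.imwrite("pics/s7.png",img)
E
```

```text
clock: 5.92
tcp_pos: [0.4899, 0.1594, 0.2709]
eef_rot: [-3.141, -0.002, -1.528]
force: [-0.3, 0.5, -1.5]
gripper_width: 0.506
clock: 6.33
tcp_pos: [0.4903, 0.1595, 0.3024]
eef_rot: [-3.139, -0.001, -1.528]
force: [-1.0, 0.5, -0.6]
gripper_width: 0.501
[0.49024308 0.15948218 0.30228035] [-0.13502183 -0.54443799 -0.67543423] 46.0403619727182
```

View pics/s7.png

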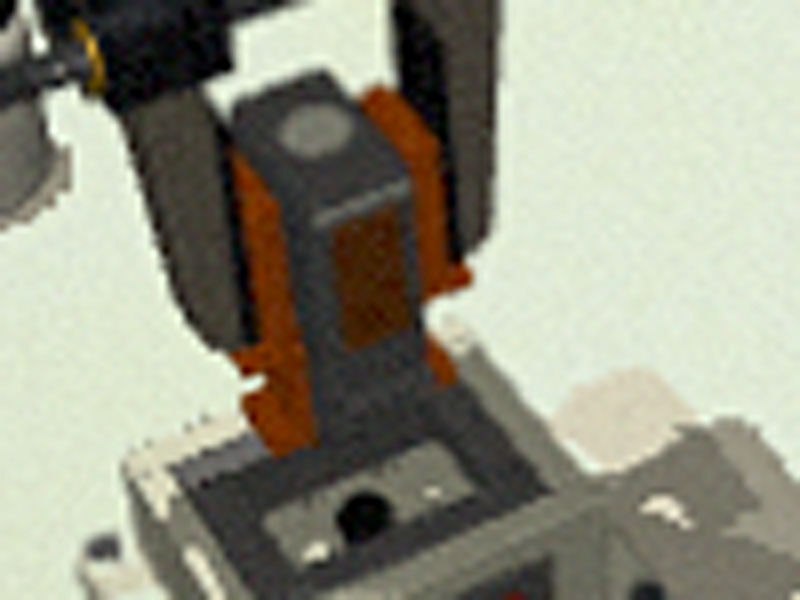

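The cartridge is out and the white mouth is empty underneath it. Carrying it to the blue dock.

```bash
python3 -m creep '0 0 0 0 0 1.5 4.6;0 0 0 0 0 3 4.6;0 0 0 0 0 4.5 4.6;0 0 0 0 0 6 4.6;0 0 0 0 -2 6 4.6' && python3 -m creep '0 0 0.03 0 -3 0 4.6;0 0 0.06 0 -6 0 4.6;0 0 0.1 0 -9 0 4.6;0 0 0.14 0 -12 0 4.6;0 0 0.18 0 -15 0 4.6' && python3 -m creep '0 0 0.02 0 -3 0 4.6;0 0 0.05 0 -6 0 4.6;0 0 0.05 0 -9 0 4.6;0 0 0.05 0 -12 0 4.6;0 0 0.05 0 -15 0 4.6'
```

```text
clock: 6.8
tcp_pos: [0.4906, 0.1431, 0.3652]
eef_rot: [-3.133, 0.002, -1.522]
force: [1.4, 0.4, -1.4]
gripper_width: 0.499
clock: 7.22
tcp_pos: [0.4902, -0.0083, 0.3652]
eef_rot: [-3.133, 0.002, -1.34]
force: [-0.3, -0.1, -0.7]
gripper_width: 0.502
clock: 7.63
tcp_pos: [0.4898, -0.1598, 0.3652]
eef_rot: [-3.134, 0.002, -1.29]
force: [1.3, -0.4, -1.5]
gripper_width: 0.501
```

```bash
python3 -m creep '-0.004 0.008 -0.008 -0.2 -3 -1 4.6;-0.004 0.008 -0.008 -0.2 -5.8 -2 4.6;-0.004 0.008 -0.008 -0.2 -5.8 -3.5 4.6;-0.004 0.008 -0.008 -0.2 -5.8 -5 4.6;-0.004 0.008 -0.008 -0.2 -5.8 -5 4.6'; python3 - <<'E'
from h import *
for n,(x,y,w,h) in (("scene",(300,160,100,75)),("top",(270,200,100,75))):
    s=snapshot(n)
    img=np.clip(1.5*cv2.resize(s["frame"][y:y+h,x:x+w,::-1],(800,600),interpolation=cv2.INTER_CUBIC).astype(float),0,255).astype(np.uint8)
    cv2.imwrite(f"pics/{n}8.png",img)
o=observe();print(o["tcp_pos"],o["eef_rot"],o["force"],o["gripper_width"]*91.9)
E
```

```text
clock: 8.05
tcp_pos: [0.4865, -0.218, 0.3123]
eef_rot: [3.136, 0.004, -1.299]
force: [-0.8, 1.5, -1.4]
gripper_width: 0.502
[ 0.48774559 -0.21747089  0.31485039] [ 3.13967248e+00  1.70218155e-03 -1.29769094e+00] [ 0.98429361  0.05005723 -0.65270564] 46.28873021163832
```

View pics/scene8.png

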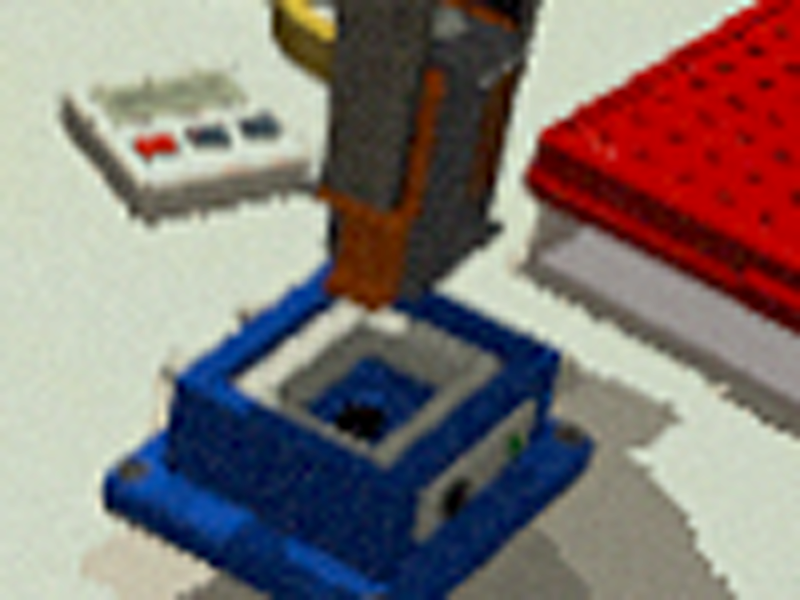

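View pics/top8.png

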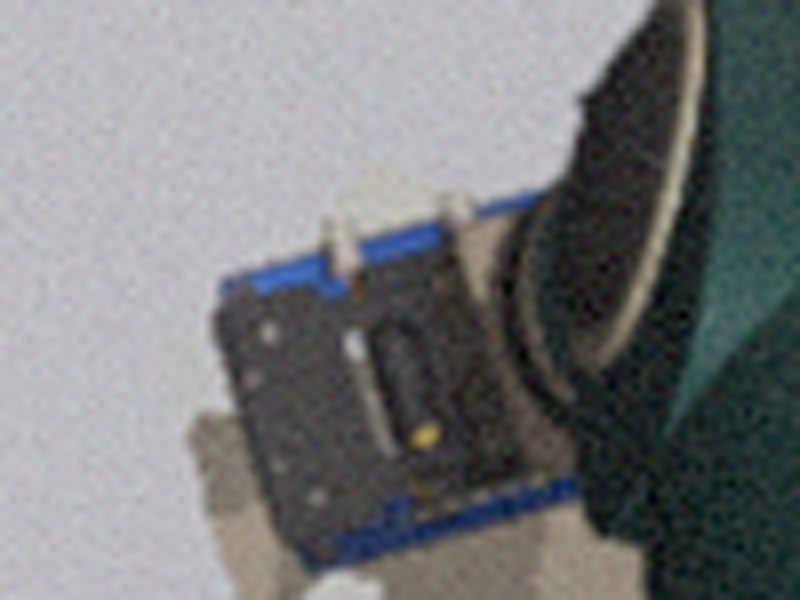

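```bash
python3 -m creep '0 0 0 0.03 -0.05 -1 4.6;0 0 0 0.03 -0.05 -2 4.6;0 0 0 0.03 -0.05 -3 4.6;0 0 0 0.03 -0.05 -3 4.6;0 0 0 0.03 -0.05 -3 4.6'; python3 - <<'E'
from h import *
s=snapshot("scene");o=observe();p=o["tcp_pos"];print(p,o["eef_rot"],o["force"],o["gripper_width"]*91.9)
x,y=300,160
img=np.clip(1.5*cv2.resize(s["frame"][y:y+75,x:x+100,::-1],(800,600),interpolation=cv2.INTER_CUBIC).astype(float),0,255).astype(np.uint8)
cv2.imwrite("pics/s9a.png",img)
def dot(P,c):
    for q in proj(s,P): cv2.circle(img,tuple(int(v) for v in ((q-[x,y]+.5)*8-.5)),3,c,-1)
th=np.radians(15.65);ex=np.array([np.cos(th),np.sin(th),0]);ey=np.array([-np.sin(th),np.cos(th),0])
c=np.array([p[0]-.0008,p[1],0])
dot([c+sx*.0115*ey+sy*.026*ex+[0,0,p[2]-.211+k] for sx in(-1,1) for sy in(-1,1) for k in (0,.062)],(0,255,255))
c=np.array([.4869,-.2185,0])
dot([c+sx*.046*ey+sy*.038*ex+[0,0,.048] for sx in(-1,1) for sy in(-1,1)],(255,0,255))
cv2.imwrite("pics/s9.png",img)
E
```

```text
clock: 8.57
tcp_pos: [0.4878, -0.2177, 0.284]
eef_rot: [3.138, 0.003, -1.297]
force: [0.2, -0.1, -1.0]
gripper_width: 0.506
[ 0.48809117 -0.21783353  0.284603  ] [ 3.13927200e+00  2.05594216e-03 -1.29736826e+00] [-0.61362294 -0.89580583 -1.75262595] 46.40895585400406
```

View pics/s9a.png

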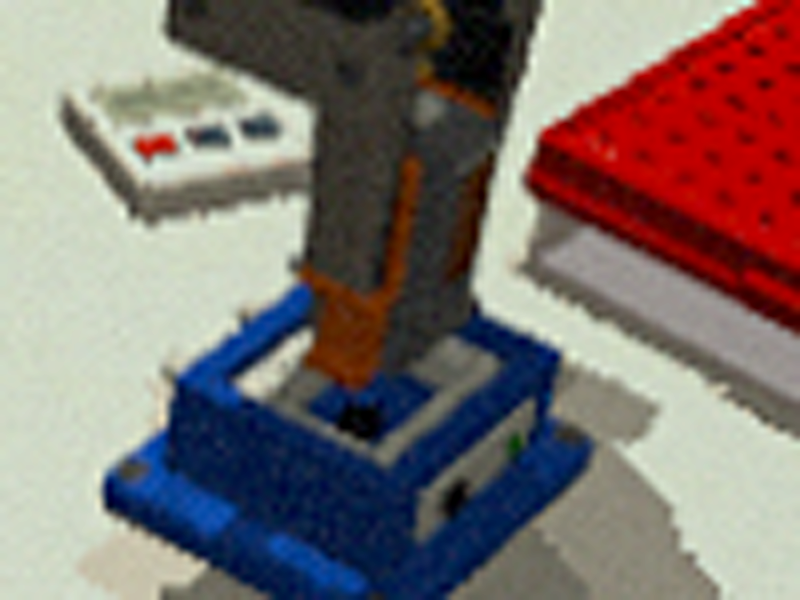

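View pics/s9.png

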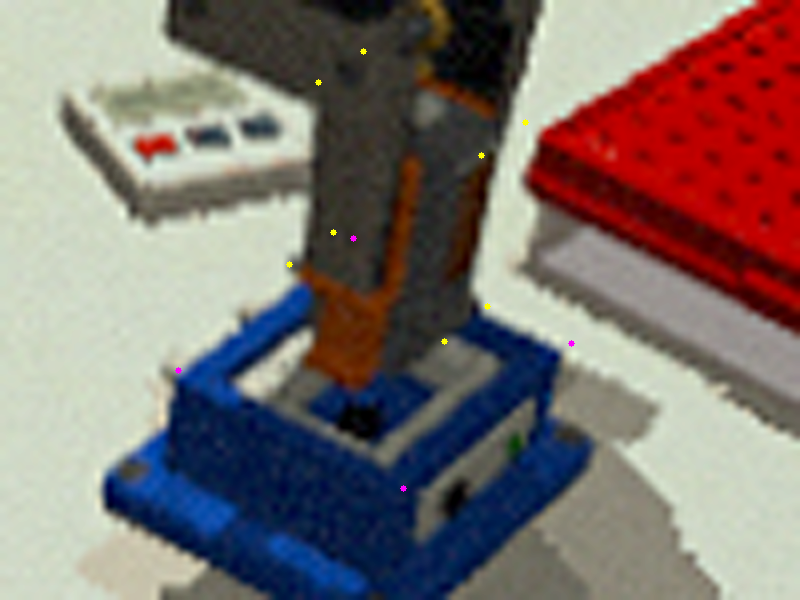

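```bash
python3 - <<'E'
from h import *
np.set_printoptions(precision=4,suppress=True)
s=snapshot("scene")
def V(p,deg,v):
    th=np.radians(deg);return np.array(p)+[np.cos(th)*v[0]-np.sin(th)*v[1],np.sin(th)*v[0]+np.cos(th)*v[1],v[2]]
v=(-.0130-.001,.0235,-.2295)
rw=np.array([184.3,261.4])-proj(s,[V((.4902,.1595,.3023),2.45,v)])[0]
rb=np.array([343.5,208.0])-proj(s,[V((.4880,-.2178,.2846),15.65,v)])[0]
print(rw,rb)
f=lambda a,x,y:np.array(a,float)/10-.45+[x,y]
Sb=f([(115,337),(425,505),(663,292)],305,185)
for r in (0*rb,rb,rw): 
    Q=plane(s,Sb-r,.014); print(Q, "centre", (Q[0]+Q[2])/2)
Sw=f([(48,455),(728,515)],158,228)
for r in (0*rb,rb,rw):
    Q=plane(s,Sw-r,.014); print(Q, "centre", Q.mean(0))
E
```

```text
[-0.8674 -2.2884] [-2.7263 -0.6593]
[[ 0.5132 -0.1532  0.014 ]
 [ 0.4314 -0.177   0.014 ]
 [ 0.4597 -0.2783  0.014 ]] centre [ 0.4865 -0.2158  0.014 ]
[[ 0.5081 -0.1572  0.014 ]
 [ 0.4266 -0.1808  0.014 ]
 [ 0.4545 -0.2823  0.014 ]] centre [ 0.4813 -0.2198  0.014 ]
[[ 0.5056 -0.1498  0.014 ]
 [ 0.4247 -0.1736  0.014 ]
 [ 0.4522 -0.2739  0.014 ]] centre [ 0.4789 -0.2118  0.014 ]
[[0.5292 0.2159 0.014 ]
 [0.4491 0.1057 0.014 ]] centre [0.4891 0.1608 0.014 ]
[[0.5249 0.2117 0.014 ]
 [0.445  0.1019 0.014 ]] centre [0.4849 0.1568 0.014 ]
[[0.5226 0.2164 0.014 ]
 [0.4431 0.1069 0.014 ]] centre [0.4829 0.1617 0.014 ]
```

```bash
python3 - <<'E'
from h import *
a=np.mean([snapshot("scene")["frame"].astype(float) for _ in range(4)],0)[:,:,::-1]
x,y=318,180
c=cv2.resize(a[y:y+45,x:x+60],(800,600),interpolation=cv2.INTER_CUBIC)
c=255*np.clip(c/255,0,1)**.55
cv2.imwrite("pics/s10.png",c.astype(np.uint8)); print(observe()["tcp_pos"])
E
```

```text
[ 0.48817774 -0.21801567  0.28525684]
```

View pics/s10.png

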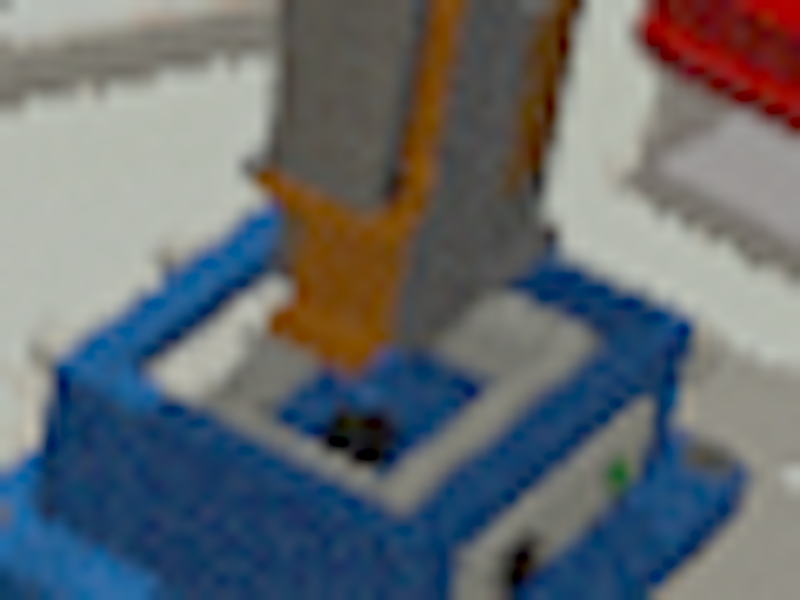

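```bash
python3 - <<'E'
from h import *
np.set_printoptions(precision=4,suppress=True)
s=snapshot("scene");o=observe()["tcp_pos"];print(o)
def rep(px,z,tcp,deg):
    Q=plane(s,px,z);m=Q.mean(0)[:2];th=np.radians(deg);d=m-np.array(tcp)[:2]
    print(Q,"len",np.linalg.norm(Q[0]-Q[1]),"local x,y",d@[np.cos(th),np.sin(th)],d@[-np.sin(th),np.cos(th)])
g=lambda a,x,y,k:(np.array(a,float)+.5)/k-.5+[x,y]
for dz in(-.2295,-.2245):
    rep(g([(272,333),(347,372)],318,180,13.333),o[2]+dz,o,15.65)
    rep(g([(245,400),(278,455)],150,205,8),.3023+dz,(.4902,.1595),2.45)
S=[[363.92,204.58],[347.75,218.42],[327.25,207.58],[343.75,194.92]]
print(plane(s,S,.048),plane(s,S,.041))
E
```

```text
[ 0.4882 -0.218   0.2852]
[[ 0.4889 -0.1921  0.0557]
 [ 0.4741 -0.1961  0.0557]] len 0.015361108782873318 local x,y 7.311416081034988e-05 0.02486818540040661
[[0.5015 0.1817 0.0728]
 [0.4812 0.1816 0.0728]] len 0.020289839403043436 local x,y 0.002124617806900013 0.022089067200616652
[[ 0.4842 -0.1872  0.0607]
 [ 0.4695 -0.1911  0.0607]] len 0.015213108453637228 local x,y -0.0030469981622838573 0.030854520632212043
[[0.4965 0.183  0.0778]
 [0.4765 0.183  0.0778]] len 0.020087703219586785 local x,y -0.00268806492703009 0.023643071496887644
[[ 0.4652 -0.2526  0.048 ]
 [ 0.4462 -0.1853  0.048 ]
 [ 0.4997 -0.1707  0.048 ]
 [ 0.5183 -0.2369  0.048 ]] [[ 0.4714 -0.2601  0.041 ]
 [ 0.4521 -0.192   0.041 ]
 [ 0.5063 -0.1771  0.041 ]
 [ 0.5251 -0.2443  0.041 ]]
```

The hook edge, at about (341,206), puts the cartridge within 1–1.5 mm of where the arm says it is. Squeezing a bit more and descending by feel.

```bash
python3 -m creep '0 0 0 0 0 -0.2 4.5;0 0 0 0 0 -0.4 4.5;0 0 0 0 0 -0.6 4.5;0 0 0 0 0 -0.6 4.5' && python3 -m creep '0 0 0 0 0 -0.1 4.5;0 0 0 0 0 -0.2 4.5;0 0 0 0 0 -0.3 4.5' && python3 -m creep '0 0 0 0 0 -0.1 4.5;0 0 0 0 0 -0.2 4.5;0 0 0 0 0 -0.2 4.5'
```

```text
clock: 9.25
tcp_pos: [0.488, -0.218, 0.2787]
eef_rot: [3.14, 0.002, -1.298]
force: [-0.5, -0.2, -2.6]
gripper_width: 0.488
clock: 9.5
tcp_pos: [0.4879, -0.218, 0.2756]
eef_rot: [3.139, 0.002, -1.298]
force: [-0.4, 0.1, -1.1]
gripper_width: 0.492
clock: 9.75
tcp_pos: [0.4879, -0.2179, 0.2733]
eef_rot: [3.139, 0.002, -1.298]
force: [-0.8, 0.2, -1.5]
gripper_width: 0.49
```

```bash
python3 -m creep '0 0 0 0 0 -0.1 4.5;0 0 0 0 0 -0.2 4.5;0 0 0 0 0 -0.2 4.5' && python3 -m creep '0 0 0 0 0 -0.1 4.5;0 0 0 0 0 -0.15 4.5;0 0 0 0 0 -0.15 4.5'; python3 - <<'E'
from h import *
a=np.mean([snapshot("scene")["frame"].astype(float) for _ in range(3)],0)[:,:,::-1]
x,y=318,180
c=cv2.resize(a[y:y+45,x:x+60],(800,600),interpolation=cv2.INTER_CUBIC)
c=255*np.clip(c/255,0,1)**.55
cv2.imwrite("pics/s11.png",c.astype(np.uint8)); o=observe();print(o["tcp_pos"],o["force"],o["torque"])
E
```

```text
clock: 10.0
tcp_pos: [0.4878, -0.2179, 0.2711]
eef_rot: [3.139, 0.002, -1.298]
force: [0.4, 0.3, -0.9]
gripper_width: 0.489
clock: 10.25
tcp_pos: [0.4878, -0.2179, 0.2695]
eef_rot: [3.139, 0.002, -1.298]
force: [0.2, 0.2, -1.0]
gripper_width: 0.489
[ 0.48781059 -0.21793827  0.26964694] [ 0.55728865 -0.60912129 -1.77860205] [0.03752534 0.02828477 0.02664626]
```

View pics/s11.png

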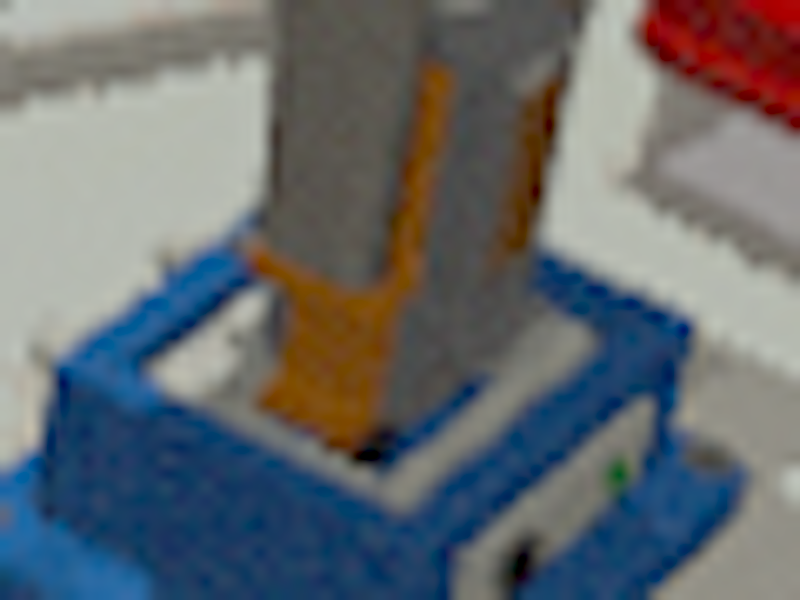

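The stem sits over the mouth with no contact force yet. Continuing in small steps.

```bash
python3 -m creep '0 0 0 0 0 -0.1 4.5;0 0 0 0 0 -0.15 4.5;0 0 0 0 0 -0.15 4.5' && python3 -m creep '0 0 0 0 0 -0.1 4.5;0 0 0 0 0 -0.15 4.5;0 0 0 0 0 -0.15 4.5'
```

```text
clock: 10.65
tcp_pos: [0.4878, -0.2179, 0.268]
eef_rot: [3.139, 0.002, -1.298]
force: [-0.0, -0.5, -1.7]
gripper_width: 0.493
clock: 10.9
tcp_pos: [0.4877, -0.2179, 0.2664]
eef_rot: [3.139, 0.002, -1.298]
force: [-0.4, -0.4, -1.2]
gripper_width: 0.492
```

```bash
python3 -m creep '0 0 0 0 0 -0.1 4.5;0 0 0 0 0 -0.15 4.5;0 0 0 0 0 -0.15 4.5'
```

```text
clock: 11.15
tcp_pos: [0.4876, -0.2179, 0.2647]
eef_rot: [3.138, 0.003, -1.298]
force: [-0.1, -0.8, -1.1]
gripper_width: 0.491
```

```bash
python3 -m creep '0 0 0 0 0 -0.1 4.5;0 0 0 0 0 -0.2 4.5;0 0 0 0 0 -0.2 4.5' && python3 -m creep '0 0 0 0 0 -0.1 4.5;0 0 0 0 0 -0.15 4.5;0 0 0 0 0 -0.15 4.5'
```

```text
clock: 11.4
tcp_pos: [0.4876, -0.2179, 0.2625]
eef_rot: [3.138, 0.003, -1.298]
force: [0.4, -0.8, -1.4]
gripper_width: 0.491
clock: 11.65
tcp_pos: [0.4875, -0.2178, 0.2608]
eef_rot: [3.138, 0.003, -1.298]
force: [0.4, 0.6, -1.3]
gripper_width: 0.491
```

```bash
python3 -m creep '0 0 0 0 0 -0.1 4.5;0 0 0 0 0 -0.15 4.5;0 0 0 0 0 -0.15 4.5'&& python3 -m creep '0 0 0 0 0 -0.05 4.5;0 0 0 0 0 -0.1 4.5;0 0 0 0 0 -0.1 4.5'
```

```text
clock: 11.9
tcp_pos: [0.4875, -0.2178, 0.2592]
eef_rot: [3.138, 0.003, -1.298]
force: [0.3, 0.1, -1.7]
gripper_width: 0.491
clock: 12.15
tcp_pos: [0.4874, -0.2178, 0.2581]
eef_rot: [3.138, 0.003, -1.298]
force: [-0.3, -0.1, -1.5]
gripper_width: 0.492
```

```bash
python3 -m creep '0 0 0 0.05 0 -0.1 4.5;0 0 0 0.05 0 -0.15 4.5;0 0 0 0.05 0 -0.15 4.5'&& python3 -m creep '0 0 0 0 0 -0.05 4.5;0 0 0 0 0 -0.1 4.5;0 0 0 0 0 -0.1 4.5'
```

```text
clock: 12.4
tcp_pos: [0.488, -0.2179, 0.2567]
eef_rot: [3.138, 0.003, -1.298]
force: [0.1, 0.6, -1.6]
gripper_width: 0.491
clock: 12.65
tcp_pos: [0.4881, -0.2179, 0.2558]
eef_rot: [3.138, 0.003, -1.298]
force: [-0.9, 0.3, 1.4]
gripper_width: 0.49
```

```bash
python3 -m creep '0 0 0 0 0 -0.05 4.5;0 0 0 0 0 -0.1 4.5;0 0 0 0 0 -0.1 4.5'
```

```text
clock: 12.9
tcp_pos: [0.4881, -0.2179, 0.2548]
eef_rot: [3.138, 0.003, -1.298]
force: [-1.1, 0.6, 1.8]
gripper_width: 0.49
```

The valve engaged at TCP z ≈ 0.256, a +3 N step, so home should be near 0.250.

```bash
python3 -m creep '0 0 0 0 0 -0.1 4.5;0 0 0 0 0 -0.2 4.5;0 0 0 0 0 -0.2 4.5'&& python3 -m creep '0 0 0 0 0 -0.05 4.5;0 0 0 0 0 -0.1 4.5;0 0 0 0 0 -0.1 4.5'
```

```text
clock: 13.15
tcp_pos: [0.4881, -0.2179, 0.2527]
eef_rot: [3.138, 0.003, -1.298]
force: [-0.3, -0.3, 2.8]
gripper_width: 0.491
clock: 13.4
tcp_pos: [0.4881, -0.2179, 0.2518]
eef_rot: [3.138, 0.003, -1.298]
force: [-0.7, 0.2, 3.9]
gripper_width: 0.491
```

```bash
python3 -m creep '0 0 0 0 0 -0.05 4.5;0 0 0 0 0 -0.1 4.5;0 0 0 0 0 -0.1 4.5'
```

```text
clock: 13.65
tcp_pos: [0.4881, -0.2179, 0.2507]
eef_rot: [3.138, 0.003, -1.298]
force: [-1.2, -0.4, 4.7]
gripper_width: 0.493
```

```bash
python3 -m creep '0 0 0 0 0 -0.05 4.5;0 0 0 0 0 -0.05 4.5;0 0 0 0 0 -0.05 4.5'&& python3 -m creep '0 0 0 0 0 -0.05 4.5;0 0 0 0 0 -0.05 4.5;0 0 0 0 0 -0.05 4.5'
```

```text
clock: 13.9
tcp_pos: [0.4882, -0.218, 0.2506]
eef_rot: [3.138, 0.003, -1.298]
force: [-1.4, 0.8, 6.7]
gripper_width: 0.495
clock: 14.15
tcp_pos: [0.4883, -0.218, 0.2505]
eef_rot: [3.138, 0.002, -1.298]
force: [-3.2, 0.9, 7.5]
gripper_width: 0.493
```

```bash
python3 -m creep '0 0 0 0 0 -0.05 4.5;0 0 0 0 0 -0.05 4.5;0 0 0 0 0 -0.05 4.5'
```

```text
clock: 14.4
tcp_pos: [0.4883, -0.218, 0.2505]
eef_rot: [3.138, 0.002, -1.298]
force: [-2.1, -0.2, 9.2]
gripper_width: 0.49
```

The cartridge is home: z stopped at 0.2505 while the force rose to 9 N. I'll press a little more, then open gradually, keeping the downward push on.

```bash
python3 -m creep '0 0 0 0 0 -0.05 4.5;0 0 0 0 0 -0.1 4.5;0 0 0 0 0 -0.1 4.5'
```

```text
clock: 14.65
tcp_pos: [0.4883, -0.218, 0.2502]
eef_rot: [3.138, 0.002, -1.297]
force: [-3.1, 0.8, 11.1]
gripper_width: 0.49
```

```bash
python3 -m creep '0 0 0 0 0 -0.1 4.6;0 0 0 0 0 -0.1 4.8;0 0 0 0 0 -0.1 4.8'
```

```text
clock: 14.9
tcp_pos: [0.4884, -0.2181, 0.25]
eef_rot: [3.138, 0.001, -1.297]
force: [-3.2, 0.4, 11.4]
gripper_width: 0.523
```

```bash
python3 -m creep '0 0 0 0 0 -0.1 5;0 0 0 0 0 -0.15 5.1;0 0 0 0 0 -0.15 5.2'; python3 - <<'E'
from h import *
a=np.mean([snapshot("scene")["frame"].astype(float) for _ in range(2)],0)[:,:,::-1]
x,y=318,170
c=cv2.resize(a[y:y+45,x:x+60],(800,600),interpolation=cv2.INTER_CUBIC)
c=255*np.clip(c/255,0,1)**.55
cv2.imwrite("pics/s12.png",c.astype(np.uint8)); o=observe();print(o["tcp_pos"],o["force"],o["gripper_width"]*91.9)
E
```

```text
clock: 15.15
tcp_pos: [0.4886, -0.218, 0.2491]
eef_rot: [3.138, 0.001, -1.297]
force: [-2.6, 0.9, 10.0]
gripper_width: 0.566
[ 0.4886171  -0.21796514  0.24909649] [-2.13736025  0.98848033  8.28285442] 51.90279671752367
```

View pics/s12.png

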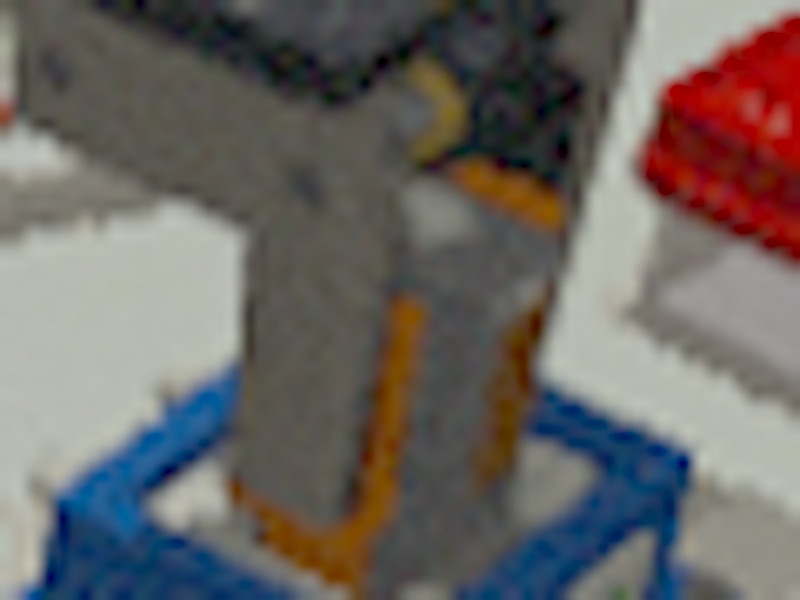

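At a 52 mm opening the hooks span 53 mm, wider than the 51 mm mouth, so they're already under the rim. Opening further while still pressing.

```bash
python3 -m creep '0 0 0 0 0 -0.1 5.4;0 0 0 0 0 -0.1 5.6;0 0 0 0 0 -0.1 5.8' && python3 -m creep '0 0 0 0 0 -0.05 6;0 0 0 0 0 -0.05 6.2;0 0 0 0 0 0 6.4;0 0 0 0 0 0.1 6.6' && python3 -m creep '0 0 0 0 0 0 7;0 0 0 0 0 0 7.8;0 0 0 0 0 0 8.6;0 0 0 0 0 0 9.1;0 0 0 0 0 0 9.1'
```

```text
clock: 15.5
tcp_pos: [0.4888, -0.2178, 0.2484]
eef_rot: [3.139, 0.001, -1.297]
force: [-1.4, 0.4, 5.5]
gripper_width: 0.628
clock: 15.83
tcp_pos: [0.4889, -0.2178, 0.2493]
eef_rot: [3.139, 0.001, -1.297]
force: [0.0, -0.2, -1.2]
gripper_width: 0.715
clock: 16.25
tcp_pos: [0.4888, -0.2178, 0.2491]
eef_rot: [3.139, 0.001, -1.297]
force: [-0.3, 0.5, -0.7]
gripper_width: 0.984
```

```bash
python3 -m creep '0 0 0 0 0 2 9.1;0 0 0 0 0 5 9.1;0 0 0 0 0 9 9.1;0 0 0 0 0 13 9.1;0 0 0 0 0 16 9.1' && python3 -m creep '0 0 0 0 -4 0 9.1;0 0 0 -2 -8 0 9.1;0 0 0 -4 -12 0 9.1;0 0 0 -6 -16 0 9.1;0 0 0 -8 -19 0 9.1' && python3 -m creep '0 0 0 -3 -3 0 9.1;0 0 0 -6 -6 0 9.1;0 0 0 -6 -6 0 9.1;0 0 0 -6 -6 0 9.1'; python3 - <<'E'
from h import *
for n,(x,y) in (("scene",(300,160)),("top",(275,205))):
    a=np.mean([snapshot(n)["frame"].astype(float) for _ in range(3)],0)[:,:,::-1]
    c=cv2.resize(a[y:y+75,x:x+100],(800,600),interpolation=cv2.INTER_CUBIC)
    cv2.imwrite(f"pics/{n}13.png",(255*np.clip(c/255,0,1)**.6).astype(np.uint8))
cv2.imwrite("pics/full13.png",snapshot("top")["frame"][:,:,::-1])
E
```

```text
clock: 16.67
tcp_pos: [0.4889, -0.2177, 0.4122]
eef_rot: [3.141, -0.0, -1.297]
force: [1.2, -0.4, -0.7]
gripper_width: 0.989
clock: 17.08
tcp_pos: [0.41, -0.4063, 0.4123]
eef_rot: [3.141, -0.001, -1.296]
force: [0.5, -0.7, 0.1]
gripper_width: 0.987
clock: 17.42
tcp_pos: [0.3471, -0.4687, 0.412]
eef_rot: [3.14, -0.001, -1.303]
force: [-0.0, 0.2, -0.1]
gripper_width: 0.99
```

View pics/scene13.png

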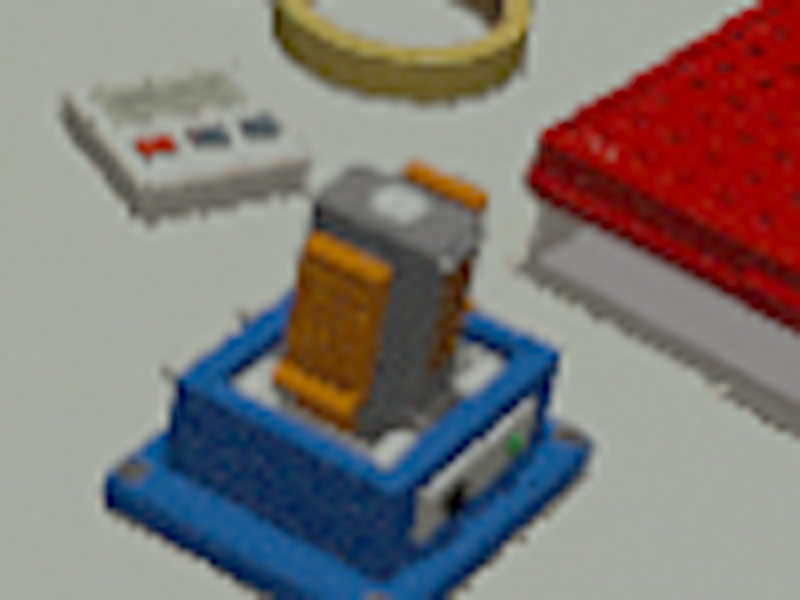

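View pics/top13.png

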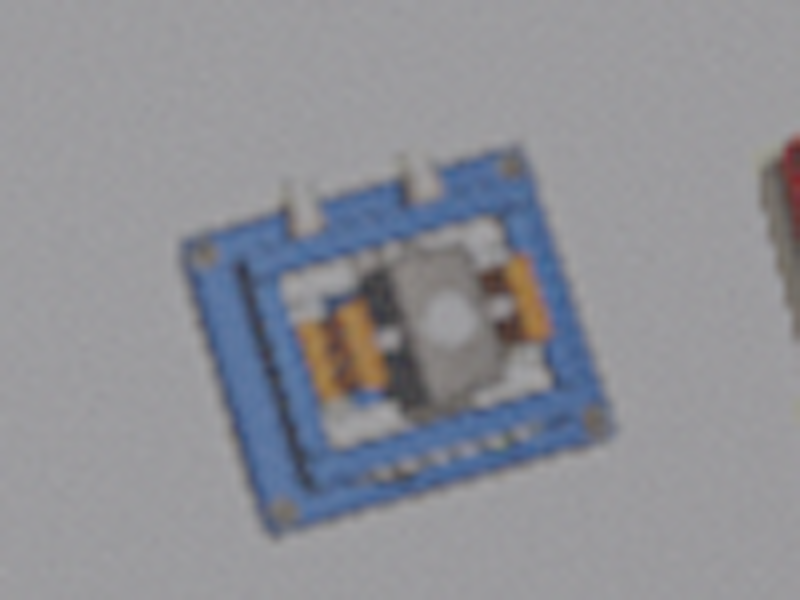

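View pics/full13.png

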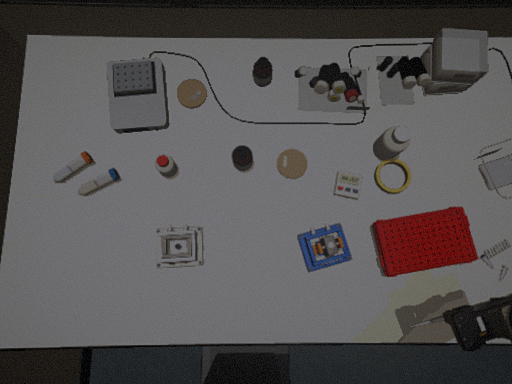

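The cartridge sits in the blue seat with both tabs out. The bystanders haven't moved and the arm is clear. I'll check disc height, centring and tab span.

```bash
python3 - <<'E'
from h import *
np.set_printoptions(precision=4,suppress=True)
s,t=snapshot("scene"),snapshot("top")
g=lambda a,x,y:(np.array(a,float)+.5)/8-.5+[x,y]
print("disc",tri(s,g([(400,203)],300,160),t,g([(450,319)],275,205)))
# tab top outer edge mids (left +y tab, right -y tab)
L,R=g([(362,343)],275,205),g([(525,297)],275,205)
for z in(.096,.099):
    a,b=plane(t,L,z)[0],plane(t,R,z)[0];print(a,b,(a+b)/2,np.linalg.norm(a-b))
print("bolts centre",plane(t,g([(203,253),(512,163),(597,420),(285,513)],275,205),.014).mean(0))
a=cv2.imread("pics/top0.png").astype(int);b=t["frame"][:,:,::-1].astype(int)
d=(np.abs(a-b).max(2)>50).astype(np.uint8);n,_,st,_=cv2.connectedComponentsWithStats(d);print([list(q) for q in st[1:] if q[4]>15])
o=observe();print(o["clock"],o["force"],np.abs(o["dq"]).max())
E
```

```text
disc [[ 0.487  -0.2183  0.102   0.0027]]
[ 0.4794 -0.1938  0.096 ] [ 0.493  -0.2433  0.096 ] [ 0.4862 -0.2185  0.096 ] 0.05139999901884346
[ 0.4792 -0.1932  0.099 ] [ 0.4928 -0.2426  0.099 ] [ 0.486  -0.2179  0.099 ] 0.051236663686146336
bolts centre [ 0.4866 -0.2201  0.014 ]
[[np.int32(313), np.int32(237), np.int32(23), np.int32(20), np.int32(222)], [np.int32(335), np.int32(237), np.int32(9), np.int32(12), np.int32(58)], [np.int32(159), np.int32(240), np.int32(7), np.int32(12), np.int32(55)], [np.int32(173), np.int32(240), np.int32(18), np.int32(15), np.int32(142)], [np.int32(396), np.int32(291), np.int32(68), np.int32(51), np.int32(605)], [np.int32(442), np.int32(297), np.int32(70), np.int32(47), np.int32(2072)], [np.int32(406), np.int32(326), np.int32(9), np.int32(7), np.int32(19)]]
17.8667 [ 0.6464 -0.1744  1.2374] 0.005828185642983658
```

```bash
python3 - <<'E'
from h import *
t=snapshot("top")
im0=cv2.imread("pics/top0.png");im1=t["frame"][:,:,::-1]
def z(a,x,y):return cv2.resize(a[y:y+30,x:x+40],(400,300),interpolation=cv2.INTER_CUBIC)
o=np.hstack([z(im0,155,232),z(im1,308,232)]);cv2.imwrite("pics/cmp.png",(255*(o/255)**.6).astype(np.uint8))
E
```

```text
(no output)
```

View pics/cmp.png

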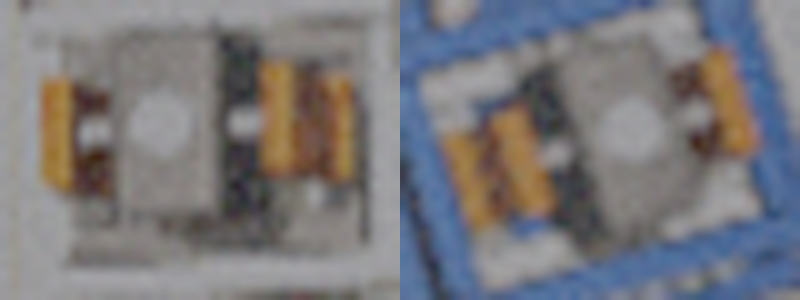

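The tab spacing, about 21.3 px against 22.1 px at the start, matches the free state; a bound tab pair would be nearly 5 px narrower. Handing in.

```bash
python3 -c "
from rig import close_job
print(close_job())"
```

```text
the job is handed in; nothing more can be done
None
```

The cartridge is out of the white filter unit and sitting in the blue rinse station, with both tabs sprung out. The job was handed in at about 18 s of robot time. No verdict is reported, so this rests on my own measurements.

- **Removal:** I squeezed both tabs by finger position to a 46 mm opening (about 7 mm each) and drew the cartridge straight up. Tab forces can't be read directly. I stopped short of the 44 mm end stop, so they should have stayed near the 9 N spring force.
- **Insertion:** The valve engaged about 5.5 mm before home. The seat stopped the arm about 8.5 mm lower than in the white unit. The wrist force peaked at about 11 N pressing down, so I estimate about 13 N on the dock against the 25 N limit.
- **Release:** I opened the fingers while still pressing down. At a 52 mm opening the hooks were already wider than the mouth, so they were under the rim.

**Last checks:**
- **Height:** the top of the head measured 102 mm high, 9.6 mm lower than at the start. By feel it was 8.5 mm, so the two agree within about 1 mm.
- **Centring:** the cartridge was about 2 mm from the dock centre, against a 5 mm limit.
- **Tabs:** their spacing matched the free state to within about 1.3 mm.
- **Surroundings:** the before-and-after top views showed no change at the bottles, dish or timer, and the gripper was clear of everything.

**Disagreement:** the two cameras differed by 2–4 mm on the blue dock's y position. I aimed between them, and the stem entered the mouth without any contact force.

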